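# Wedge up a sagging cupboard door

### The job

The oak door of the small counter cupboard hangs slack on worn hinges, its free side low. Push the door shut, then tap the wooden wedge, thin end first and flat on the counter, in under the free half of its lower edge until the slack is taken up and the wedge just jams tight, without forcing it; let go and leave it jammed there so that the hinge screws can be tightened. Leave the other things on the counter where they are.

Things in the scene. Friction and masses are not known exactly. Their poses are not given: they have to be found in the camera images.
- cupboard: Oak cupboard, 320 mm wide, 200 deep, 262 high, fixed on four adjustable feet. Origin: centre of its base, 0 to 2 mm below the counter top; z up; front looks to its own -x, hinge side at +y, free side at -y. With the door shut, the door's outer face is at x = -0.120, from y = -0.150 (free edge) to 0.150. Cupboard floor 28 mm above the origin; front feet (20 mm across) at x = -0.070, y = +-0.135.
- door (a joint): Swing of the door in rad about an upright axis at x = -0.101, y = 0.150 in the cupboard's frame; 0 = shut (a dead stop), grows as it opens towards the cupboard's -x. It starts ajar and stays where it is left; about 0.5 N at the free edge moves it.
- panel: The oak door, 300 mm wide, 212 high, 18 thick, 0.3 to 0.95 kg; black upright bar pull (100 mm long, standing out 31) 24 mm from its free edge. Origin on the hinge axis, 34 mm above its lower edge; z up, outer face at x = -0.019, free edge at y = -0.300. Its slack hinges let the free edge be lifted 4 to 12 mm, then stop it, somewhere within 6 mm of level: where, is only felt.
- free_corner (a point): Lower outer corner of the door at its free edge, on the outer face. 21 mm above the cupboard's origin if the door is exactly level; as it hangs, up to 17 mm lower.
- push_spot (a point): Point on the door's outer face 60 mm from the free edge and 20 mm below the door's top edge, above the end of the pull: a place to push the door shut.
- wedge: Smooth pale wooden wedge, 180 mm long (x), 38 wide (y), flat underside, 42 mm thick at its -x end falling evenly to 3 mm at +x; 90 to 145 g. Origin: centre of the underside. Friction on counter and door 0.32 to 0.38. Lifting the door takes a push of up to about 10 N; once the hinges stop it the push rises about 1 N per mm: 12 to 15 N jams it well. Over 20 N between wedge and door is too much.
- offcut: Bystander: plain flat wooden offcut 120 x 38 x 18 mm, of one thickness, lying near the wedge. Origin: centre of the underside.
- screwdriver: Bystander: black-handled screwdriver lying on the counter.
- mug: Bystander: white mug, 84 mm across, 95 mm high.
- tape_measure: Bystander: black tape measure case 66 x 40 x 62 mm.
- salt: Bystander: white salt shaker, 48 mm across, 88 mm high.
- spice_jar: Bystander: amber spice jar, 44 mm across, 85 mm high, standing on the cupboard's top.
- screw_pot: Bystander: small steel bowl, 68 mm across, 30 mm high.
There are look-alikes about, which are no part of the job. Leave any blue or red look-alike of the wedge alone.

How it is judged (in metres and radians):
On the way, in this order (a step that is already met when the one before it is completed fails the run):
1. the door is pushed shut (within 0.03 rad) (value of joint door below 0.03 rad), for 0.2 s.
2. the door, still shut, is lifted on the wedge, which jams: it bears on the door with more than 9 N (value of joint door below 0.03 rad and z of free_corner in the frame of cupboard above 0.015 m and contact force between wedge and panel above 9 N), for 0.2 s.
At the end, for the whole second after the job is handed in: Door shut (within 0.03 rad), lower free corner no more than 6 mm below level. Wedge released, at rest, flat (within 0.08 rad), thick end outside, its middle within 135 mm of the cupboard's middle on the free side, jammed: bearing on the door with more than 9 N (all of step 2 and y of wedge in the frame of cupboard between -0.135 and 0 m and x of wedge in the frame of cupboard below -0.08 m and angle between wedge's own z axis and vertical below 0.08 rad and linear speed of wedge below 0.01 m/s); the robot touches nothing.
It fails at once if the wedge is forced: it bears on the door with more than 20 N (contact force between wedge and panel above 20 N).
It fails at once if a bystander is moved by more than 30 mm (distance of any of offcut, screwdriver, mug, tape_measure, salt, spice_jar, screw_pot from where it was at the start of the episode above 0.03 m).
It also fails if it takes over 72 s, if anything falls off the work surface, if the arm or the gripper's body presses on something with over 40 N, if the wrist force passes 120 N, or if a joint passes its speed limit or range.

### The arm

A 6-joint arm with a two-finger parallel gripper is mounted at the origin on the work surface. World frame = base frame: x ahead of the robot, y to its left, z up, the work surface at z = 0. Lengths are in mm, angles in rad, forces in N, time in s.
With the tool pointing down it reaches from about 300 to 875 mm from the base axis. Payload 4.2 kg.
Tool frame: the origin (TCP) lies at the very end of the fingers, on their centre line; the grasp point (between the pads) lies 19 mm behind it (r.pinch_z is the z of the grasp point in the tool frame, in mm); z points along the fingers, y is the line along which they close (so a half turn about z gives the same grasp; the last joint's range is limited). The gripper opens to 85 mm and grips with 20 to 120 N. Pads are 22 mm wide; open, the fingers measure 114 mm over their backs; the gripper's body (76 mm by 85 mm) begins 54 mm behind the grasp point. The pads swing forward as they close: fully open they stand 13 mm farther back than shut.
Start: joints at [-1.361, 0.32, 1.565, -0, 1.257, -0.02], TCP at [130.977, -559.899, 231.338] pointing down, gripper open.
Joint ranges: [-3.11, 3.11], [-0.84, 2.01], [0.21, 2.61], [-1.34, 4.49], [0.05, 2.63], [-2.56, 2.56]. Speed limits (rad/s): [2.57, 2.57, 3.14, 3.14, 3.14, 3.14].

### API

Orientations are given as a unit quaternion [x, y, z, w].
In Python, from rig import r, snapshot gives the robot as it stands. The module is installed in compiled form; this text tells all that it offers.
- The arm moves only by the tool carry_out, never from a script. Its argument "deltas" is one flat list of numbers, 4 for each row, row after row: the shift along the world's x, y, z each as a share of 50 cm, from -1 to 1, then the turn about the world's z as a share of pi/4 rad, from -1 to 1. In form: [dx, dy, dz, turn, dx, dy, dz, turn, ...]. A call has 1 to 5 rows; each row is the pose to reach, as a shift and turn from the pose commanded when the call began; what a row does not reach only later rows make up. A row lasts 1/10 s, in which the tool goes at most 50 mm and 8.59 degrees, less where a joint would pass 70% of its speed; a pose out of reach is approached as far as the arm can. A call with a number of a shift or a turn outside -1 to 1 is refused whole. A call with a gripper value outside its range is refused whole. "fingers" is the opening, from -1 (shut) to 1 (fully open), set as the call begins (left out, the last holds). The fingers move at their own pace and stop on an object; "grip_force" is the grip in N (left out, the last holds). Time passes only in rows, so rows that repeat a pose let the fingers close. It gives the time, the measured TCP pose, the force, the opening and the grip force at its end, in the units of the state.
- r.state(): the state, without advancing time (a new reading comes with each control period).
- snapshot(name): name is "side" or "top"; returns a dict with "image" (384x512x3 uint8, blue, green, red), "intrinsics" (3x3 intrinsics, pixels), "dist" ([k1, k2, p1, p2, k3] as OpenCV has them; the pictures are not rectified), "position" and "attitude" of the camera in the world. Camera axes: x right, y down, z forward; pixel columns grow to the right and rows downward; lengths in mm; the calibration is good to about 2 mm. A picture is of the moment at which its call begins. There is no depth.
- r.close_job(): hands the job in; it is judged then, once.
The state is a dict: "time": time; "qpos": joint angles; "joint_velocities": joint speeds; "tau": joint torques, N m; "eef_pos": TCP position; "tcp_rot": TCP orientation; "force": force on the tool from outside, world axes, zero at the start; "ft_torque": the same for the moment, N m; "grip_width": opening from 0.0 (shut) to 1.0 (fully open); "grasp_force": force on a finger pad.
Only numpy, scipy, OpenCV 4.12 (cv2) and the standard library are available. Lean on these libraries where they do the work, as an engineer would, in place of code of your own. Each camera call takes 0.05 s, during which the arm holds its last target. There are 200 camera calls.

## Working session

There is one attempt and no reset: what is moved stays moved. The work goes in short steps, Python scripts to look and compute and a tool call to move; the robot and the scene stay as the last step left them, time stands still between calls to the robot, and variables do not carry over. Pictures are saved under pics/ and viewed, at most 12 in all, crops included, and the job is handed in when it is done.

Besides the shell and the picture viewer there is one more tool, called after "Call:" as name(argument=value, ...), one argument or row to a line, values as JSON. carry_out: Moves the arm, as the interface text tells. Shift numbers are shares of 50 cm and turn numbers shares of pi/4 rad, none past 1 either way. Its arguments: {"type":"object","properties":{"deltas":{"type":"array"},"fingers":{"type":"number"},"grip_force":{"type":"number"}},"required":["deltas"]}

```bash
mkdir -p pics
cat > h.py <<'E'
import numpy as np, cv2, pickle
from rig import r, snapshot
from scipy.spatial.transform import Rotation as R
def snap(n,f):
    s=snapshot(n); cv2.imwrite(f'pics/{f}.png',s['image']); pickle.dump(s,open(f'pics/{f}.pkl','wb')); return s
def load(f): return pickle.load(open(f'pics/{f}.pkl','rb'))
def rot(s):
    a=np.array(s['attitude'],float); return R.from_quat(a).as_matrix() if a.size==4 else a.reshape(3,3)
def px2w(s,uv,z=0):
    n=cv2.undistortPoints(np.array(uv,float).reshape(-1,1,2),np.array(s['intrinsics'],float),np.array(s['dist'],float)).reshape(-1,2)
    d=np.c_[n,np.ones(len(n))]@rot(s).T; p=np.array(s['position'],float)
    return p+d*((z-p[2])/d[:,2])[:,None]
def w2px(s,P):
    M=rot(s); p=np.array(s['position'],float)
    return cv2.projectPoints(np.array(P,float).reshape(-1,1,3),cv2.Rodrigues(M.T)[0],-M.T@p,np.array(s['intrinsics'],float),np.array(s['dist'],float))[0].reshape(-1,2)
E
python3 - <<'E'
from h import *
for n in('top','side'):
    s=snap(n,n+'0'); print(n,s['position'],s['attitude'],s['intrinsics'],s['dist'])
    cv2.imwrite(f'pics/{n}0b.png',cv2.resize(s['image'],(800,600),interpolation=cv2.INTER_CUBIC))
print(r.state())
E
```

```text
top [ 406.22715097  -32.15059219 1320.23605919] [ 0.70735765 -0.70554982  0.02000932 -0.03800297] [[376.10172843   0.         255.14286639]
 [  0.         376.10172843 191.44782769]
 [  0.           0.           1.        ]] [-0.01643353  0.          0.          0.          0.        ]
side [-169.47931283  595.29711791 1328.38987341] [-0.38859076  0.86164261 -0.29912265  0.13074736] [[452.78749272   0.         259.63865925]
 [  0.         452.78749272 197.48231722]
 [  0.           0.           1.        ]] [-0.08900841  0.          0.          0.          0.        ]
{'time': 0.1, 'qpos': array([-1.36100228e+00,  3.20237569e-01,  1.56554467e+00,  1.20399714e-05,
        1.25742145e+00, -1.99913382e-02]), 'joint_velocities': array([-5.71527658e-05, -1.03349899e-03, -2.86608156e-03,  7.76349203e-04,
       -1.69113298e-03,  1.20675396e-04]), 'tau': array([ 6.31294224e-04, -4.16407084e+01, -2.34704733e+01,  1.80839493e-05,
        4.89578408e-03, -5.87056761e-06]), 'eef_pos': array([ 130.88715914, -559.46662222,  230.56562883]), 'tcp_rot': array([ 9.93406983e-01,  1.14638202e-01, -7.06307616e-05, -8.02438560e-04]), 'force': array([ 1.36363317,  0.06142088, -0.3426705 ]), 'ft_torque': array([ 0.01608491,  0.02389594, -0.00044301]), 'grasp_force': 0.0, 'grip_width': 1.0011261531812128}
```

View pics/top0b.png

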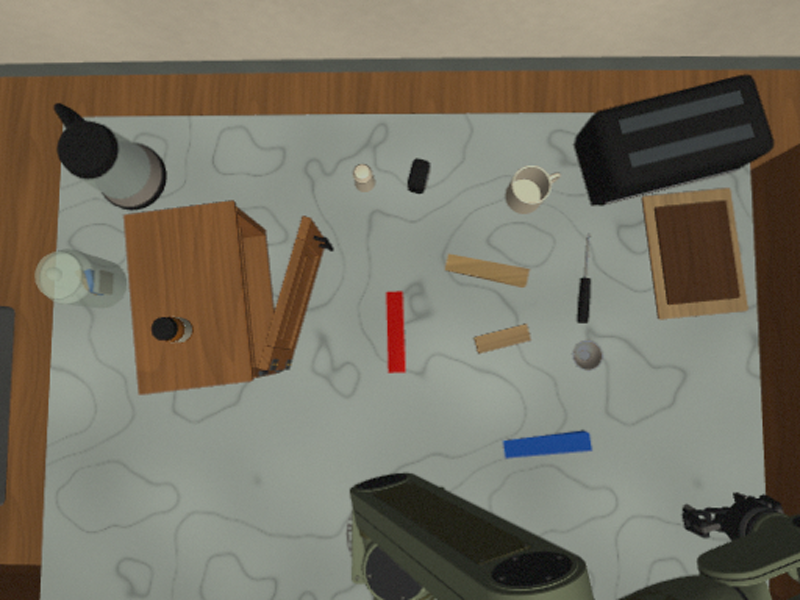

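View pics/side0b.png

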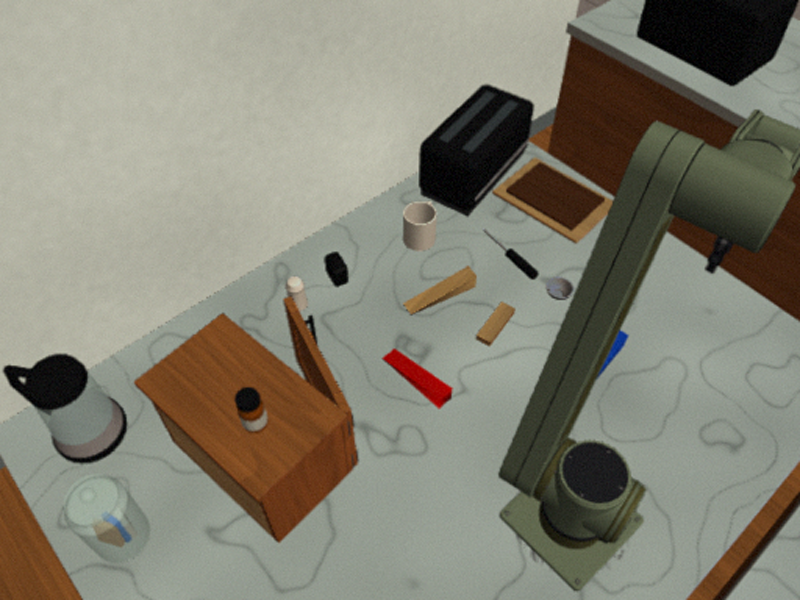

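The two pictures agree on the scene layout. Pixels below are from the top picture at 800x600.
- **Wedge look-alikes:** pale long piece (487,270), short offcut (502,338), red (396,332) and blue (548,444). By the description I choose the pale long piece.
- **Cupboard:** it is at (195,295), with its front facing right and its hinge at the lower corner (265,370). The door's free edge is at (310,225).

One close crop will check the choice.

Run:
```python
from h import *
a=load('top0')['image'][150:235,275:350]; b=load('side0')['image'][160:225,250:340]
a=cv2.resize(a,(450,510),interpolation=cv2.INTER_CUBIC); b=cv2.resize(b,(350,253),interpolation=cv2.INTER_CUBIC)
o=np.zeros((510,800,3),np.uint8); o[:,:450]=a; o[:253,450:]=b; cv2.imwrite('pics/c1.png',o)
c=load('top0')['image'][120:260,70:220]; cv2.imwrite('pics/c2.png',cv2.resize(c,(640,597),interpolation=cv2.INTER_CUBIC))
```

```text
(no output)
```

View pics/c1.png

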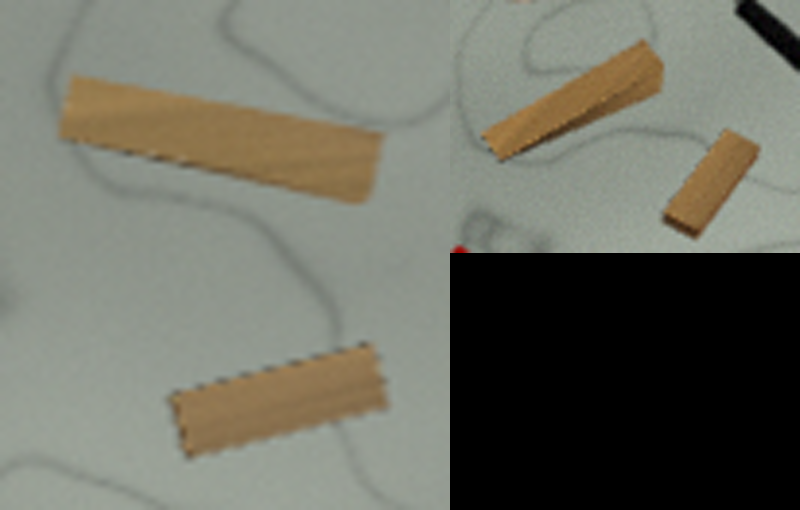

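View pics/c2.png

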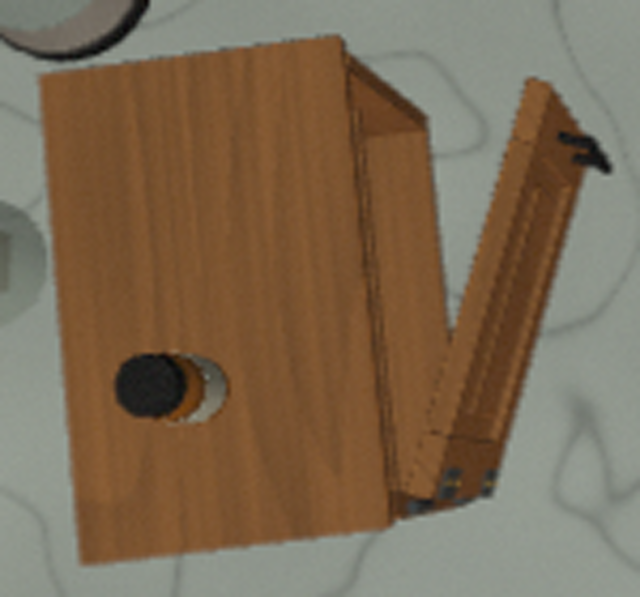

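The close crop confirms the choice. The long piece tapers, with its thin end left at about (65,107) and its thick end right at about (372,168), while the offcut is short and even. In the second crop the cupboard's top corners are at (340,36), (393,525), (80,565) and (40,73). The door's top outer free corner is near (530,80).

```bash
cat >> h.py <<'E'
def fit(P,W):  # 2D rigid W = c + R(a) P
    P=np.array(P,float);W=np.array(W,float)[:,:2]
    Rm=R.align_vectors(np.c_[W-W.mean(0),0*W[:,0]],np.c_[P-P.mean(0),0*P[:,0]])[0]
    a=Rm.as_rotvec()[2]; M=Rm.as_matrix()[:2,:2]; c=W.mean(0)-M@P.mean(0)
    return c,a,W-(P@M.T+c)
E
python3 - <<'E'
from h import *
s=load('top0')
f1=lambda p:(np.array(p)+.5)/6-.5+[275,150]
thin=px2w(s,f1([(75,76),(60,138)]),3); thick=px2w(s,f1([(383,133),(362,203)]),42)
c,a,e=fit([(90,19),(90,-19),(-90,19),(-90,-19)],np.r_[thin,thick]); print('wedge',c,a,np.degrees(a),'\n',e.round(1))
f2=lambda p:(np.array(p)+.5)/(640/150)-.5+[70,120]
W=px2w(s,f2([(340,36),(393,525),(80,565),(40,73)]),261)
c,a,e=fit([(-100,-160),(-100,160),(100,160),(100,-160)],W); print('cup',c,a,np.degrees(a),'\n',e.round(1))
M=np.array([[np.cos(a),-np.sin(a)],[np.sin(a),np.cos(a)]])
for n,p in dict(hinge=(-101,150),corner=(-120,-150),facemid=(-120,-75)).items(): print(n,M@p+c)
# door: top face corners near z=261-? door top = 21+212=233
d=px2w(s,f2([(530,78),(550,84)]),228); h=M@[-101,150]+c; print(d-np.r_[h,0])
print('cupx',M[:,0],'cupy',M[:,1])
E
```

```text
wedge [ 579.47519612 -191.67004504] 0.0 0.0 
 [[-0.8 -2.3]
 [-0.6 -2.2]
 [ 2.2  0.4]
 [-0.8  4. ]]
cup [499.43577977 383.57363454] 1.6985313377180158 97.3186770219522 
 [[ 6.  -2.9]
 [-5.3 -6.3]
 [-7.5  4.4]
 [ 6.8  4.8]]
hinge [363.52401573 264.2882943 ]
corner [663.50027748 283.65946842]
facemid [589.11130474 274.10537328]
[[ 291.5137243   -86.09818106  228.        ]
 [ 287.24128262 -100.13302802  228.        ]]
cupx [-0.12738794  0.99185297] cupy [-0.99185297 -0.12738794]
```

```bash
python3 - <<'E'
from h import *
s=load('top0')
f1=lambda p:(np.array(p)+.5)/6-.5+[275,150]
thin=px2w(s,f1([(60,138),(75,76)]),3); thick=px2w(s,f1([(362,203),(383,133)]),42)
c,a,e=fit([(90,19),(90,-19),(-90,19),(-90,-19)],np.r_[thin,thick]); print('wedge',c,a,np.degrees(a),'\n',e.round(1))
o=px2w(s,f1([(170,394),(372,344),(388,407),(190,458)]),18);print('offcut',np.linalg.norm(np.diff(o,axis=0),axis=1),o.round())
# triangulate cupboard top corners
t=load('side0')
def ray(s,uv):
    a=px2w(s,[uv],0)[0]; p=np.array(s['position']); d=a-p; return p,d/np.linalg.norm(d)
f2=lambda p:(np.array(p)+.5)/(640/150)-.5+[70,120]
g=lambda p:(np.array(p)+.5)*.64-.5
for A,B in [((340,36),(222,316)),((393,525),(354,413)),((80,565),(277,534)),((40,73),(137,382)),((530,78),(287,300))]:
    p,d=ray(s,f2(A)); q,e=ray(t,g(B))
    k=np.linalg.lstsq(np.c_[d,-e],q-p,rcond=None)[0]; x=p+k[0]*d; y=q+k[1]*e; print((x+y)/2,np.linalg.norm(x-y))
E
python3 - <<'E'
import sys; sys.path.insert(0,'.')
from h import *
t=load('/../side0'.strip('/') if 0 else 'side0') if 0 else None
E
python3 -c "
import cv2
a=cv2.imread('pics/side0.png')[190:345,80:240]
cv2.imwrite('pics/c3.png',cv2.resize(a,(608,589),interpolation=cv2.INTER_CUBIC))"
```

```text
wedge [ 579.47519612 -191.67004504] 1.3352875702256786 76.50634221020991 
 [[-0.6 -2.2]
 [-0.8 -2.3]
 [-0.8  4. ]
 [ 2.2  0.4]]
offcut [119.56875541  37.11629708 117.21462987] [[ 431. -164.   18.]
 [ 460. -280.   18.]
 [ 424. -288.   18.]
 [ 395. -175.   18.]]
[680.18235763 305.98432074 248.27044278] 0.15461104201998058
[344.65364801 254.81050931 259.43416822] 9.44514822076047
[298.40164327 483.40454035 191.25615374] 44.72299186079092
[651.038482   507.82180416 256.60458034] 5.712356261095264
[654.98348336 178.025892   217.52340663] 6.274615989520208
```

View pics/c3.png

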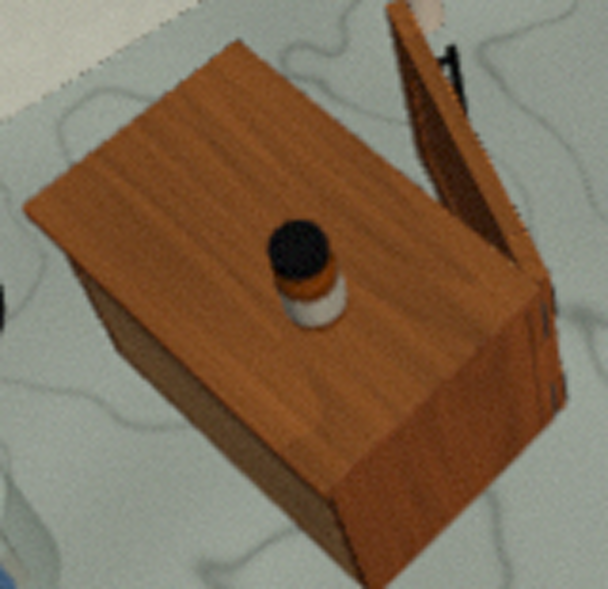

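The side crop shows the cupboard top's corners at (238,40), (25,210), (330,492) and (548,275). The top seems to overhang at the back.

```bash
cat >> h.py <<'E'
def ray(s,uv):
    a=px2w(s,[uv],0)[0]; p=np.array(s['position']); d=a-p; return p,d/np.linalg.norm(d)
def tri(s,u,t,v):
    p,d=ray(s,u); q,e=ray(t,v)
    k=np.linalg.lstsq(np.c_[d,-e],q-p,rcond=None)[0]; x=p+k[0]*d; y=q+k[1]*e; return (x+y)/2,np.linalg.norm(x-y)
E
python3 - <<'E'
from h import *
s=load('top0');t=load('side0')
f2=lambda p:(np.array(p)+.5)/(640/150)-.5+[70,120]
g=lambda p:(np.array(p)+.5)/3.8-.5+[80,190]
for A,B in [((340,36),(238,40)),((393,525),(548,272)),((80,565),(330,492)),((40,73),(25,210)),((530,78),(390,5))]:
    print(*tri(s,f2(A),t,g(B)))
print(px2w(t,g([(562,405),(372,589)]),0),'base front-near(door?), back-near')
E
```

```text
[678.19142106 303.44313859 257.22344263] 0.9146403558912031
[348.15396383 254.93979142 269.27911041] 1.3480274644387378
[318.82948453 465.41247512 260.19506469] 4.511584225166982
[652.82966108 510.58964657 253.33675266] 3.036310206403502
[655.97671793 178.94325768 220.77662729] 1.824421217468431
[[371.22467579 239.85359634   0.        ]
 [346.4990375  453.71398338   0.        ]] base front-near(door?), back-near
```

Call:
carry_out(
  deltas=[0.044,0.067,0.004,0.093,0.088,0.134,0.008,0.187,0.132,0.201,0.012,0.28,0.177,0.268,0.016,0.373,0.221,0.335,0.02,0.467],
  fingers=-1,
  grip_force=30,
)

```text
time: 0.6
eef_pos: [242.0, -390.8, 241.1]
tcp_rot: [0.955, 0.295, 0.0, -0.0]
force: [0.5, -0.3, -0.6]
grip_width: 0.143
grasp_force: 0.0
```

Call:
carry_out(
  deltas=[0.044,0.067,0.004,0.093,0.088,0.134,0.008,0.187,0.132,0.201,0.012,0.28,0.177,0.268,0.016,0.373,0.221,0.335,0.02,0.467],
)

```text
time: 1.1
eef_pos: [352.4, -223.3, 251.2]
tcp_rot: [0.886, 0.465, -0.0, -0.0]
force: [0.0, -0.4, 0.1]
grip_width: -0.001
grasp_force: 0.0
```

Call:
carry_out(
  deltas=[0.044,0.067,0.004,0.093,0.088,0.134,0.008,0.187,0.132,0.201,0.012,0.28,0.177,0.268,0.016,0.373,0.221,0.335,0.02,0.467],
)

```text
time: 1.6
eef_pos: [462.9, -55.8, 261.2]
tcp_rot: [0.786, 0.618, -0.0, -0.0]
force: [0.6, -0.1, -0.6]
grip_width: -0.0
grasp_force: 0.0
```

Call:
carry_out(
  deltas=[0.044,0.067,0,0.093,0.088,0.134,0,0.187,0.132,0.201,0,0.28,0.177,0.268,0,0.373,0.221,0.32,0,0.467],
)

```text
time: 2.1
eef_pos: [573.4, 104.7, 260.8]
tcp_rot: [0.66, 0.752, -0.0, -0.0]
force: [-0.9, -0.2, -0.1]
grip_width: -0.001
grasp_force: 0.0
```

Call:
carry_out(
  deltas=[0,0,-0.04,0,0,0,-0.08,0,0,0,-0.116,0,0.01,0.04,-0.116,0,0.016,0.08,-0.116,0],
)

```text
time: 2.6
eef_pos: [580.6, 142.6, 202.0]
tcp_rot: [0.662, 0.75, -0.001, -0.001]
force: [0.5, -0.5, -0.2]
grip_width: 0.001
grasp_force: 0.0
```

Call:
carry_out(
  deltas=[0.006,0.025,0,0,0.012,0.05,0,0,0.018,0.075,0,0,0.024,0.1,0,0,0.03,0.12,0,0],
)

```text
time: 3.1
eef_pos: [596.1, 203.5, 203.3]
tcp_rot: [0.661, 0.75, -0.0, -0.0]
force: [-0.8, -0.9, -0.5]
grip_width: -0.001
grasp_force: 0.4
```

Call:
carry_out(
  deltas=[0.002,0.02,0,0,0.004,0.036,0,0,0.006,0.052,0,0,0.008,0.064,0,0,0.01,0.072,0,0],
)

```text
time: 3.6
eef_pos: [600.9, 239.1, 203.3]
tcp_rot: [0.661, 0.75, -0.0, -0.0]
force: [-0.8, -0.7, -0.2]
grip_width: 0.0
grasp_force: 0.2
```

Force is about 0.5 N, so the finger seems to be pushing the door. I'll continue in small steps until it stops.

Call:
carry_out(
  deltas=[0,0.008,0,0,0,0.016,0,0,0,0.022,0,0,0,0.028,0,0,0,0.032,0,0],
)

```text
time: 4.1
eef_pos: [601.0, 254.8, 203.4]
tcp_rot: [0.661, 0.75, 0.0, 0.0]
force: [0.2, -1.3, -0.2]
grip_width: -0.002
grasp_force: 0.2
```

Run:
```python
from h import *
s=snap('top','top1');t=snap('side','side1'); print(r.state()['force'])
a=cv2.resize(s['image'][110:260,100:220],(480,600),interpolation=cv2.INTER_CUBIC);b=cv2.resize(t['image'][190:340,160:240],(320,600),interpolation=cv2.INTER_CUBIC)
cv2.imwrite('pics/c4.png',np.hstack([a,b]))
```

```text
[ 0.02389295  0.0366265  -0.19923574]
```

View pics/c4.png

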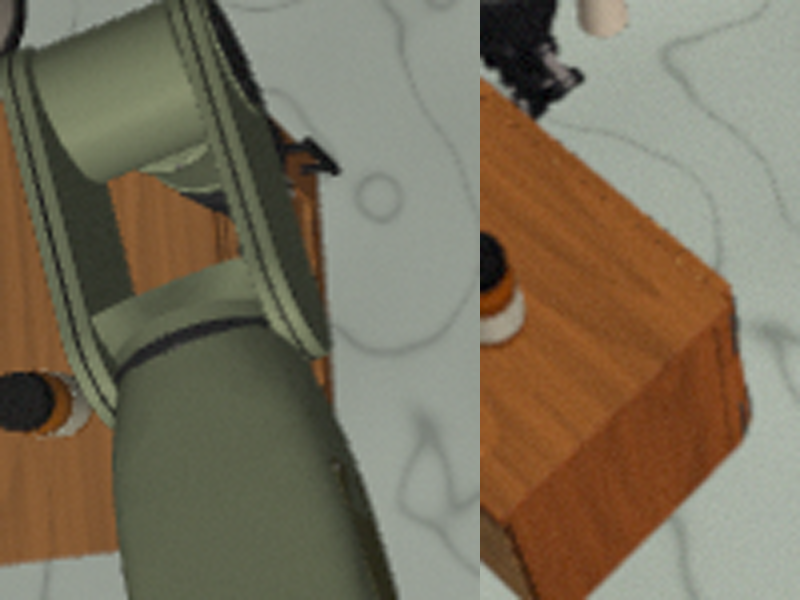

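The door looks nearly shut. Its pull is at (315,160) in the crop, and the finger is still in light contact. I'll keep pressing for a firm stop.

Call:
carry_out(
  deltas=[0,0.004,0,0,0,0.008,0,0,0,0.012,0,0,0,0.016,0,0,0,0.018,0,0],
)

```text
time: 4.7
eef_pos: [600.9, 262.4, 203.1]
tcp_rot: [0.661, 0.75, -0.001, 0.001]
force: [-0.4, -5.7, 0.4]
grip_width: 0.002
grasp_force: 2.7
```

Call:
carry_out(
  deltas=[0,0.002,0,0,0,0.002,0,0,0,0.002,0,0,0,0.002,0,0],
)

```text
time: 5.1
eef_pos: [601.0, 262.7, 203.0]
tcp_rot: [0.661, 0.75, -0.002, 0.001]
force: [0.1, -5.7, 0.8]
grip_width: 0.001
grasp_force: 3.1
```

Call:
carry_out(
  deltas=[0,-0.02,0,0,0,-0.08,0,0,0,-0.16,0,0,0,-0.25,0,-0.1,0,-0.34,0,-0.2],
  fingers=1,
)

```text
time: 5.6
eef_pos: [600.9, 93.6, 203.6]
tcp_rot: [0.719, 0.695, 0.001, -0.0]
force: [0.4, -0.7, 0.3]
grip_width: 0.846
grasp_force: 0.0
```

Call:
carry_out(
  deltas=[0,-0.09,0,-0.1,0,-0.18,0,-0.2,0,-0.27,0,-0.25,0,-0.36,0,-0.25,0,-0.44,0,-0.25],
)

```text
time: 6.1
eef_pos: [600.9, -127.4, 203.7]
tcp_rot: [0.783, 0.622, 0.001, 0.0]
force: [-0.1, 0.5, 0.1]
grip_width: 1.002
grasp_force: 0.0
```

Run:
```python
from h import *
s=snap('top','top2');t=snap('side','side2'); print(r.state()['force'],r.state()['eef_pos'])
a=cv2.resize(s['image'][120:270,70:190],(480,600),interpolation=cv2.INTER_CUBIC);b=cv2.resize(t['image'][190:340,160:240],(320,600),interpolation=cv2.INTER_CUBIC)
cv2.imwrite('pics/c5.png',np.hstack([a,b]))
```

```text
[-0.13038556  0.34745921 -0.0885181 ] [ 600.97651394 -129.98735691  203.47564111]
```

View pics/c5.png

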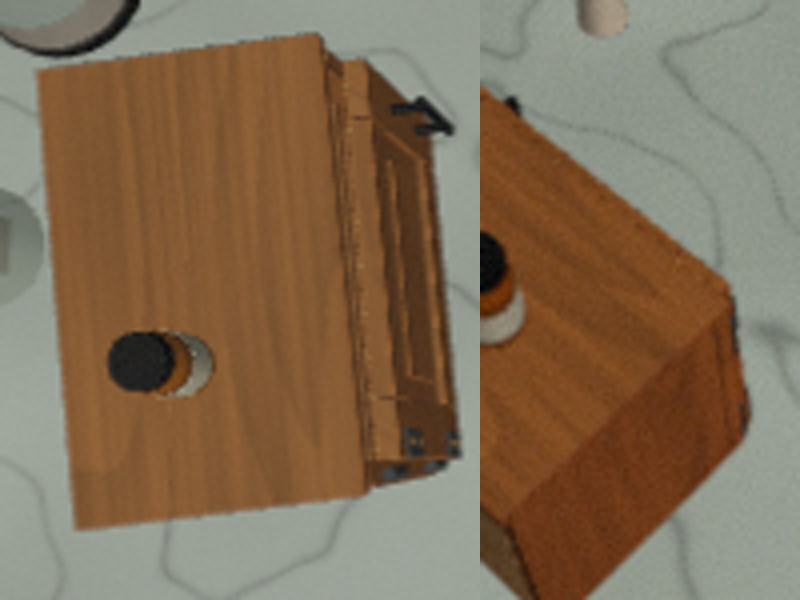

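The door is shut. In the crop its top outer edge runs from (368,62) at the free end to (400,458) at the hinge end. I'll check the cupboard pose from that and work out the grasp move.

Run:
```python
from h import *
s=load('top2'); f=lambda p:(np.array(p)+.5)/4-.5+[70,120]
A=px2w(s,f([(368,62)]),221)[0][:2];B=px2w(s,f([(400,458)]),231)[0][:2]
d=A-B;print(A,B,np.linalg.norm(d),np.degrees(np.arctan2(d[1],d[0])))
W=px2w(s,f([(320,34),(367,494),(77,529),(38,71)]),261)
c,a,e=fit([(-104,-166),(-104,166),(104,166),(104,-166)],W);print(c,np.degrees(a),e.round(1))
q=r.state()['tcp_rot'];y=R.from_quat(q).as_matrix()[:,1];print('tool y deg',np.degrees(np.arctan2(y[1],y[0])))
```

```text
[665.37172276 276.65943087] [371.26209148 243.35943033] 295.98879243582684 6.45969550953939
[498.69772537 383.09880463] 97.27822105701193 [[ 0.1  0. ]
 [-0.3 -0.3]
 [ 0.1  0.1]
 [ 0.1  0.2]]
tool y deg -13.341138731209107
```

Call:
carry_out(
  deltas=[-0.024,-0.08,-0.04,0,-0.048,-0.16,-0.08,0,-0.071,-0.24,-0.16,0,-0.071,-0.24,-0.24,0,-0.071,-0.24,-0.3,0],
)

```text
time: 6.7
eef_pos: [564.1, -245.8, 50.9]
tcp_rot: [0.784, 0.621, 0.0, -0.001]
force: [0.1, -0.3, -0.3]
grip_width: 1.001
grasp_force: 0.0
```

Call:
carry_out(
  deltas=[0,0,-0.04,0,0,0,-0.07,0,0,0,-0.09,0,0,0,-0.095,0,0,0,-0.095,0],
)

```text
time: 7.2
eef_pos: [565.9, -245.1, 6.1]
tcp_rot: [0.783, 0.622, 0.0, 0.0]
force: [-0.6, 0.4, 0.8]
grip_width: 0.995
grasp_force: 0.0
```

Run:
```python
from h import *
s=snap('top','top3');t=snap('side','side3'); print(r.state()['force'],r.state()['eef_pos'])
a=cv2.resize(s['image'][130:230,270:350],(480,600),interpolation=cv2.INTER_CUBIC);b=cv2.resize(t['image'][130:230,250:303],(320,600),interpolation=cv2.INTER_CUBIC)
cv2.imwrite('pics/c6.png',np.hstack([a,b]))
```

```text
[ 0.45146559 -0.1093988  -0.99183545] [ 566.21689426 -245.48249877    6.79555371]
```

View pics/c6.png

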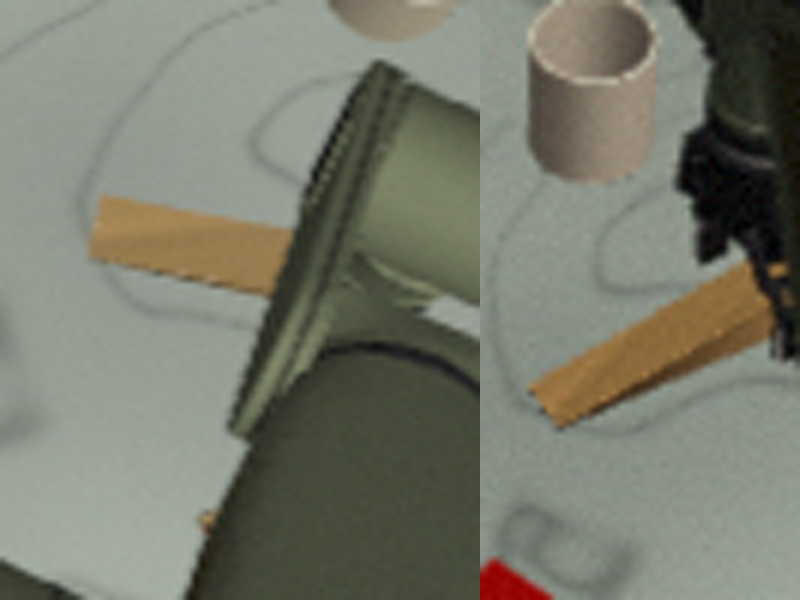

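Call:
carry_out(
  deltas=[0,0,0,0,0,0,0,0,0,0,0,0,0,0,0,0,0,0,0,0],
  fingers=-1,
  grip_force=40,
)

```text
time: 7.8
eef_pos: [565.9, -245.6, 6.4]
tcp_rot: [0.783, 0.622, 0.0, 0.001]
force: [-0.2, -0.1, 3.1]
grip_width: 0.435
grasp_force: 41.5
```

Call:
carry_out(
  deltas=[0,0,0.02,0,0,0,0.05,0,0,0,0.09,0,0,0,0.12,0,0,0,0.12,0],
)

```text
time: 8.3
eef_pos: [566.7, -246.0, 68.2]
tcp_rot: [0.783, 0.622, 0.001, 0.002]
force: [0.8, 0.5, -1.9]
grip_width: 0.436
grasp_force: 41.1
```

Run:
```python
from h import *
p=r.state(); print(p['force'],p['eef_pos'],p['tcp_rot'],p['grip_width'],p['grasp_force'])
a=np.radians(97.28);M=np.array([[np.cos(a),-np.sin(a)],[np.sin(a),np.cos(a)]]);c=np.array([498.7,383.1])
for x in(-270,-186,-131): print(x,'centre',M@[x,-80]+c,'tcp',M@[x-55,-80]+c)
```

```text
[ 0.79504592  0.47625303 -1.94300979] [ 566.70499822 -245.9725403    68.22647843] [0.78273278 0.62235385 0.00102984 0.00200559] 0.4363416217232486 41.05362973641604
-270 centre [612.26905727 125.41401041] tcp [619.23856731  70.85737993]
-186 centre [601.62471466 208.73686424] tcp [608.5942247  154.18023376]
-131 centre [594.65520462 263.29349473] tcp [601.62471466 208.73686424]
```

Call:
carry_out(
  deltas=[0.01,0.07,0,0.046,0.02,0.14,0,0.092,0.03,0.21,0,0.137,0.04,0.28,0,0.183,0.05,0.35,0,0.229],
)

```text
time: 8.8
eef_pos: [589.7, -69.0, 64.9]
tcp_rot: [0.723, 0.691, -0.001, -0.001]
force: [1.0, 0.8, -1.2]
grip_width: 0.437
grasp_force: 41.1
```

Call:
carry_out(
  deltas=[0.01,0.07,0,0.046,0.02,0.14,0,0.092,0.03,0.22,0,0.137,0.04,0.3,0,0.183,0.048,0.353,0,0.229],
)

```text
time: 9.3
eef_pos: [613.8, 108.6, 64.8]
tcp_rot: [0.658, 0.753, -0.0, -0.001]
force: [-1.0, -0.5, -1.8]
grip_width: 0.44
grasp_force: 41.1
```

Call:
carry_out(
  deltas=[0,0,-0.03,0,0,0,-0.06,0,0,0,-0.09,0,0,0,-0.11,0,0,0,-0.116,0],
)

```text
time: 9.8
eef_pos: [613.1, 105.9, 6.4]
tcp_rot: [0.659, 0.752, -0.001, -0.001]
force: [-2.7, -0.0, 5.7]
grip_width: 0.441
grasp_force: 41.7
```

Run:
```python
from h import *
p=r.state(); print(p['force'],p['ft_torque'],p['eef_pos'],p['tcp_rot'])
s=snap('top','top4');t=snap('side','side4')
a=cv2.resize(s['image'][120:260,130:230],(430,600),interpolation=cv2.INTER_CUBIC);b=cv2.resize(t['image'][120:270,180:270],(360,600),interpolation=cv2.INTER_CUBIC)
cv2.imwrite('pics/c7.png',np.hstack([a,b]))
```

```text
[-2.68250934 -0.02195272  5.71114673] [-0.01208279  0.2977444   0.04134477] [613.13546502 105.89681853   6.44038628] [ 0.65879808  0.75231757 -0.00138699 -0.00119785]
```

View pics/c7.png

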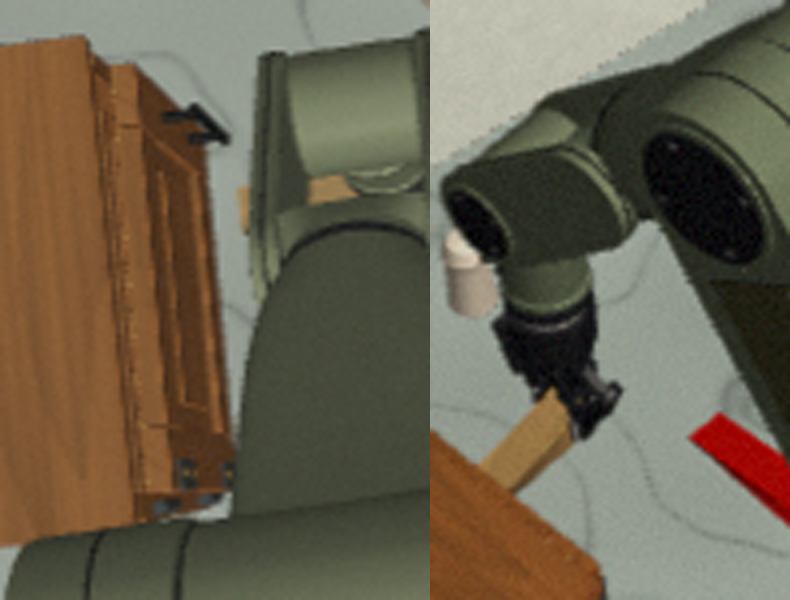

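The thin end sits just in front of the door at (240,210) in the crop, well clear of the pull, and is resting on the counter. I'll release and regrip so it lies flat, then slide it in.

Call:
carry_out(
  deltas=[0,0,0,0,0,0,0,0,0,0,0,0],
  fingers=0.3,
)

```text
time: 10.2
eef_pos: [615.0, 106.1, 8.5]
tcp_rot: [0.659, 0.752, 0.001, 0.0]
force: [-0.5, -0.1, -0.1]
grip_width: 0.65
grasp_force: 0.0
```

Call:
carry_out(
  deltas=[0,0,0.001,0,0,0,0.001,0,0,0,0.001,0,0,0,0.001,0],
  fingers=-1,
  grip_force=20,
)

```text
time: 10.6
eef_pos: [614.8, 106.1, 8.8]
tcp_rot: [0.659, 0.752, 0.0, 0.0]
force: [-0.6, -0.1, 4.7]
grip_width: 0.444
grasp_force: 21.1
```

Call:
carry_out(
  deltas=[-0.001,0.008,0,0,-0.002,0.016,0,0,-0.003,0.024,0,0,-0.004,0.032,0,0,-0.005,0.04,0,0],
)

```text
time: 11.1
eef_pos: [612.4, 126.3, 8.8]
tcp_rot: [0.659, 0.752, 0.0, 0.001]
force: [0.5, -1.4, 5.3]
grip_width: 0.446
grasp_force: 21.3
```

Call:
carry_out(
  deltas=[-0.001,0.006,0,0,-0.0015,0.012,0,0,-0.002,0.018,0,0,-0.003,0.024,0,0,-0.004,0.03,0,0],
)

```text
time: 11.6
eef_pos: [610.4, 141.3, 8.8]
tcp_rot: [0.659, 0.752, 0.0, 0.001]
force: [0.3, -2.0, 5.7]
grip_width: 0.441
grasp_force: 21.3
```

Call:
carry_out(
  deltas=[-0.001,0.006,0,0,-0.0015,0.012,0,0,-0.002,0.018,0,0,-0.003,0.024,0,0,-0.004,0.03,0,0],
)

```text
time: 12.1
eef_pos: [608.4, 156.3, 8.8]
tcp_rot: [0.659, 0.752, 0.0, 0.001]
force: [0.6, -2.3, 5.4]
grip_width: 0.445
grasp_force: 21.3
```

Call:
carry_out(
  deltas=[-0.001,0.004,0,0,-0.001,0.008,0,0,-0.0015,0.012,0,0,-0.002,0.016,0,0,-0.0025,0.02,0,0],
)

```text
time: 12.6
eef_pos: [607.1, 166.3, 8.8]
tcp_rot: [0.659, 0.752, 0.0, 0.001]
force: [-0.1, -1.8, 5.3]
grip_width: 0.444
grasp_force: 21.3
```

Call:
carry_out(
  deltas=[-0.0005,0.004,0,0,-0.001,0.008,0,0,-0.0015,0.012,0,0,-0.002,0.016,0,0,-0.0025,0.02,0,0],
)

```text
time: 13.1
eef_pos: [605.9, 176.1, 8.8]
tcp_rot: [0.659, 0.753, 0.0, 0.001]
force: [1.0, -3.5, 5.0]
grip_width: 0.443
grasp_force: 21.3
```

Call:
carry_out(
  deltas=[-0.0005,0.004,0,0,-0.001,0.008,0,0,-0.0015,0.012,0,0],
)

```text
time: 13.4
eef_pos: [605.1, 181.9, 8.8]
tcp_rot: [0.659, 0.753, 0.0, 0.001]
force: [0.4, -4.2, 5.9]
grip_width: 0.438
grasp_force: 21.3
```

Call:
carry_out(
  deltas=[0,0,0,0,0,0,0,0,0,0,0,0,0,0,0.04,0,0,0,0.12,0],
  fingers=0.8,
)

```text
time: 13.9
eef_pos: [602.0, 181.5, 65.3]
tcp_rot: [0.659, 0.752, -0.004, -0.002]
force: [0.3, 0.0, 0.3]
grip_width: 0.901
grasp_force: 0.0
```

Call:
carry_out(
  deltas=[0.003,-0.024,0.04,0,0.01,-0.08,0.04,0,0.018,-0.14,0.04,0,0.018,-0.14,0.04,0,0.018,-0.14,0,0],
  fingers=-1,
)

```text
time: 14.4
eef_pos: [615.7, 112.0, 70.4]
tcp_rot: [0.659, 0.752, 0.002, 0.002]
force: [-0.7, 0.5, -0.1]
grip_width: 0.038
grasp_force: 0.0
```

Call:
carry_out(
  deltas=[0,0,-0.05,0,0,0,-0.09,0,0,0,-0.11,0,0,0,-0.115,0,0,0,-0.115,0],
)

```text
time: 14.9
eef_pos: [613.9, 112.5, 10.9]
tcp_rot: [0.659, 0.752, 0.0, -0.0]
force: [0.2, -0.3, 0.7]
grip_width: -0.001
grasp_force: 0.0
```

Run:
```python
from h import *
p=r.state(); print(p['force'],p['eef_pos'],p['grip_width'])
s=snap('top','top5');t=snap('side','side5')
a=cv2.resize(s['image'][120:260,130:230],(430,600),interpolation=cv2.INTER_CUBIC);b=cv2.resize(t['image'][150:270,180:252],(360,600),interpolation=cv2.INTER_CUBIC)
cv2.imwrite('pics/c8.png',np.hstack([a,b]))
```

```text
[ 0.19444651 -0.25518066  0.73742015] [613.87265848 112.49011544  10.86735675] -0.0011398647198181857
```

View pics/c8.png

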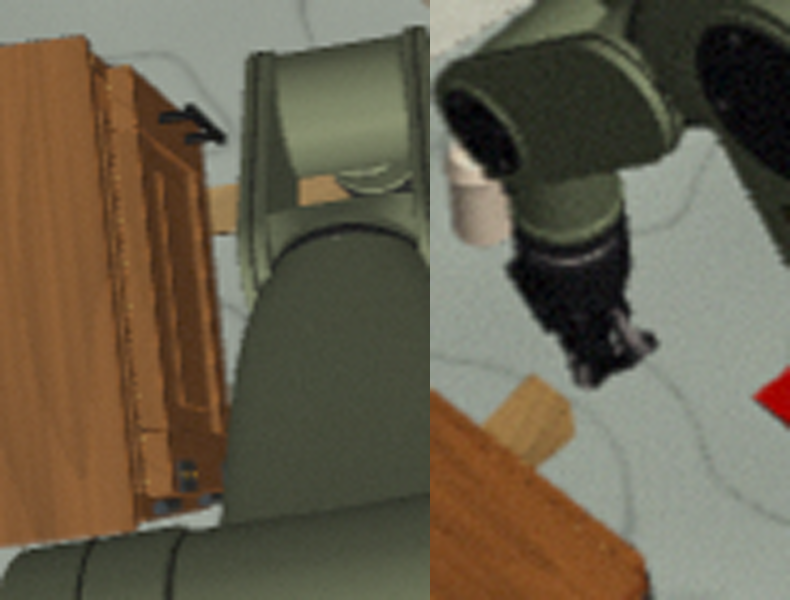

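The wedge is under the door edge at (220,210) in the crop. It lies flat and square with the finger behind it. I'll lower slightly and advance to touch.

Call:
carry_out(
  deltas=[-0.001,0.012,0,0,-0.002,0.022,0,0,-0.004,0.032,0,0,-0.0045,0.036,0,0,-0.005,0.04,0,0],
)

```text
time: 15.5
eef_pos: [611.2, 132.5, 10.9]
tcp_rot: [0.659, 0.752, 0.0, 0.0]
force: [0.4, -0.7, -0.2]
grip_width: 0.0
grasp_force: 0.0
```

Call:
carry_out(
  deltas=[-0.0005,0.003,0,0,-0.001,0.006,0,0,-0.001,0.009,0,0,-0.0015,0.012,0,0,-0.002,0.015,0,0],
)

```text
time: 16.0
eef_pos: [610.2, 139.3, 10.8]
tcp_rot: [0.659, 0.752, -0.0, 0.0]
force: [-0.4, -2.7, 0.4]
grip_width: -0.0
grasp_force: 1.1
```

Call:
carry_out(
  deltas=[-0.0005,0.003,0,0,-0.001,0.006,0,0,-0.001,0.009,0,0,-0.0015,0.012,0,0,-0.002,0.015,0,0],
)

```text
time: 16.5
eef_pos: [609.2, 147.1, 10.8]
tcp_rot: [0.659, 0.752, -0.0, 0.0]
force: [-0.1, -3.7, 0.3]
grip_width: -0.002
grasp_force: 1.5
```

Call:
carry_out(
  deltas=[-0.0005,0.003,0,0,-0.001,0.006,0,0,-0.001,0.009,0,0,-0.0015,0.012,0,0,-0.002,0.015,0,0],
)

```text
time: 17.0
eef_pos: [608.2, 154.6, 10.8]
tcp_rot: [0.659, 0.752, -0.0, 0.0]
force: [0.4, -4.6, -1.2]
grip_width: -0.001
grasp_force: 2.0
```

Call:
carry_out(
  deltas=[0,0.002,0,0,-0.0005,0.004,0,0,-0.001,0.006,0,0,-0.001,0.008,0,0],
)

```text
time: 17.4
eef_pos: [607.7, 158.6, 10.8]
tcp_rot: [0.659, 0.752, -0.0, 0.0]
force: [0.7, -4.6, -0.3]
grip_width: -0.003
grasp_force: 2.2
```

Call:
carry_out(
  deltas=[0,0.002,0,0,-0.0005,0.004,0,0,-0.001,0.006,0,0,-0.001,0.008,0,0],
)

```text
time: 17.8
eef_pos: [607.2, 162.6, 10.8]
tcp_rot: [0.659, 0.752, -0.0, 0.0]
force: [0.0, -5.2, -1.2]
grip_width: 0.003
grasp_force: 2.5
```

Call:
carry_out(
  deltas=[0,0.002,0,0,-0.0005,0.004,0,0,-0.001,0.006,0,0,-0.001,0.008,0,0],
)

```text
time: 18.2
eef_pos: [606.7, 166.6, 10.8]
tcp_rot: [0.659, 0.752, -0.0, 0.0]
force: [0.9, -5.7, -0.2]
grip_width: 0.001
grasp_force: 2.7
```

Call:
carry_out(
  deltas=[0,0.002,0,0,-0.0005,0.004,0,0,-0.001,0.006,0,0],
)

```text
time: 18.5
eef_pos: [606.4, 168.9, 10.8]
tcp_rot: [0.659, 0.753, -0.0, 0.001]
force: [1.7, -8.1, -0.2]
grip_width: 0.002
grasp_force: 4.2
```

Call:
carry_out(
  deltas=[0,0.002,0,0,-0.0005,0.004,0,0,-0.001,0.006,0,0],
)

```text
time: 18.8
eef_pos: [606.0, 171.1, 10.9]
tcp_rot: [0.658, 0.753, -0.001, 0.001]
force: [1.5, -11.5, 0.1]
grip_width: 0.004
grasp_force: 5.6
```

Call:
carry_out(
  deltas=[0,0.001,0,0,0,0.001,0,0],
)

```text
time: 19.0
eef_pos: [606.0, 171.4, 10.9]
tcp_rot: [0.658, 0.753, -0.001, 0.001]
force: [2.0, -11.7, 0.5]
grip_width: 0.003
grasp_force: 5.4
```

Call:
carry_out(
  deltas=[0,0.001,0,0,0,0.001,0,0],
)

```text
time: 19.2
eef_pos: [606.0, 171.7, 10.8]
tcp_rot: [0.658, 0.753, -0.001, 0.001]
force: [1.9, -10.6, -0.1]
grip_width: -0.002
grasp_force: 5.7
```

Call:
carry_out(
  deltas=[0,0.001,0,0,0,0.002,0,0,0,0.002,0,0],
)

```text
time: 19.5
eef_pos: [606.0, 172.5, 10.8]
tcp_rot: [0.658, 0.753, -0.001, 0.001]
force: [1.8, -11.5, -0.4]
grip_width: 0.001
grasp_force: 6.1
```

Run:
```python
from h import *
for i in range(6):
    snapshot('side'); p=r.state(); print(p['force'].round(2),p['eef_pos'].round(2))
```

```text
[  2.09 -12.39   0.19] [605.98 172.45  10.84]
[  2.92 -11.73   0.45] [605.98 172.47  10.84]
[  1.7  -11.99   0.16] [605.97 172.46  10.84]
[  1.76 -13.01  -0.65] [606.02 172.46  10.86]
[  1.55 -11.74   1.11] [605.99 172.46  10.85]
[  1.79 -10.85   0.12] [606.   172.44  10.83]
```

Call:
carry_out(
  deltas=[0,0.001,0,0,0,0.002,0,0,0,0.002,0,0,0,0.002,0,0],
)

```text
time: 20.2
eef_pos: [606.0, 173.2, 10.8]
tcp_rot: [0.658, 0.753, -0.001, 0.001]
force: [2.1, -13.3, 1.0]
grip_width: 0.001
grasp_force: 6.6
```

Run:
```python
from h import *
F=[]
for i in range(6):
    snapshot('side'); p=r.state(); F.append(p['force'])
print(np.mean(F,0),p['eef_pos'].round(2))
```

```text
[  1.87550845 -13.02204791  -0.22868765] [605.98 173.16  10.83]
```

A push of about 13 N is within the 12–15 N range. I'll back off and check.

Call:
carry_out(
  deltas=[0.0005,-0.004,0,0,0.001,-0.01,0,0,0.006,-0.05,0,0,0.015,-0.12,0.02,0,0.025,-0.2,0.06,0],
)

```text
time: 21.0
eef_pos: [617.2, 76.6, 39.8]
tcp_rot: [0.658, 0.753, -0.0, -0.002]
force: [0.3, -0.8, -0.7]
grip_width: -0.002
grasp_force: 0.0
```

Call:
carry_out(
  deltas=[0,-0.09,0.04,0,0,-0.18,0.08,0,0,-0.27,0.12,0,0,-0.36,0.16,0,0,-0.4,0.2,0],
)

```text
time: 21.5
eef_pos: [618.4, -126.9, 142.0]
tcp_rot: [0.66, 0.751, 0.001, 0.0]
force: [-0.4, 0.6, 0.0]
grip_width: 0.001
grasp_force: 0.0
```

Run:
```python
from h import *
p=r.state(); print(p['time'],p['force'],p['eef_pos'])
s=snap('top','top6');t=snap('side','side6')
a=cv2.resize(s['image'][120:260,130:230],(430,600),interpolation=cv2.INTER_CUBIC);b=cv2.resize(t['image'][150:270,180:252],(360,600),interpolation=cv2.INTER_CUBIC)
cv2.imwrite('pics/c9.png',np.hstack([a,b]))
```

```text
21.5 [-0.4293222   0.58868657  0.0012399 ] [ 618.44347501 -126.86708898  142.0105009 ]
```

View pics/c9.png

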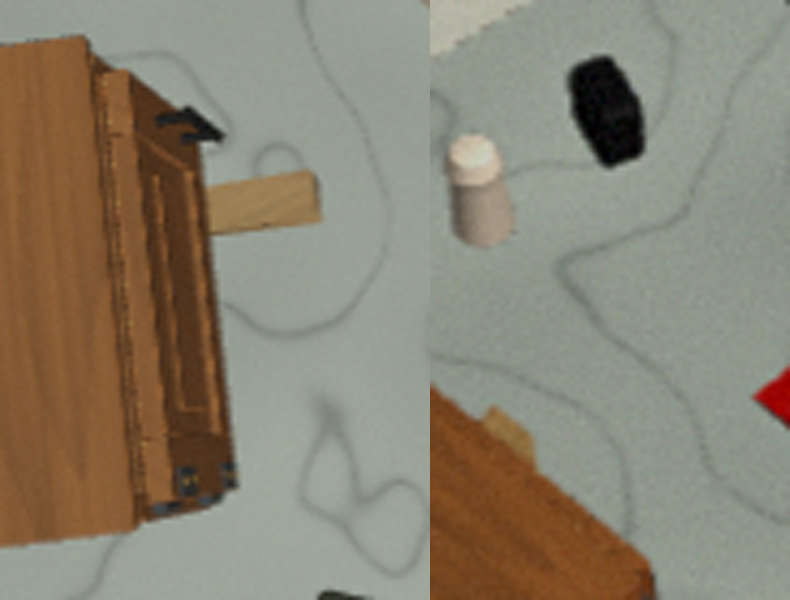

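The final view shows the door shut and the wedge jammed square under its free half, thick end outside at (318,195). The gripper is clear.

```bash
python3 -c "
from rig import r
print(r.close_job())"
```

```text
the job is handed in; nothing more can be done
None
```

The door is shut and the wedge is jammed under its free half at about 13 N of push; the gripper is clear and the job was handed in at about 21.6 s, but no verdict was returned.

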